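# Drive the pump cover's spring pins home with a mallet

## Robot

A 6-joint arm with a two-finger parallel gripper is mounted at the origin on a cart in front of the work surface, level with it; the furniture and walls round the work are solid. World frame = base frame: x ahead of the robot, y to its left, z up, the work surface at z = 0. Lengths are in m, angles in rad, forces in N, time in s.
With the tool pointing down it reaches from about 0.25 to 0.775 m from the base axis. Payload 4 kg.
Tool frame: the origin (TCP) lies midway between the tips of the shut fingers; the grasp point (between the pads) lies 19 mm behind it; z points along the fingers, y is the direction in which the jaws open and shut (so a half turn about z gives the same grasp; the last joint's range is limited). The gripper opens to 94 mm and grips with 3 to 60 N. Pads are 16 mm wide; open, the fingers measure 119 mm over their backs; the gripper's body (75 mm by 177 mm) begins 78 mm behind the grasp point.
Start: joints at [-1.391, 0.087, 1.371, -0, 1.684, -0.103], TCP at [0.153, -0.528, 0.206] pointing down, gripper open.
Joint ranges: [-3.1, 3.1], [-0.76, 2.03], [0.27, 2.55], [-1.08, 4.22], [0.17, 2.65], [-2.57, 2.57]. Speed limits (rad/s): [2.79, 2.79, 3.14, 3.14, 3.14, 3.14].

## Interface

Orientations are given as [roll, pitch, yaw] about the fixed x, y, z axes, in that order (R = Rz(yaw) Ry(pitch) Rx(roll)).
In Python, from bench import robot gives the robot as it stands.
- The arm moves only by the tool drive_tool, never from a script. Its argument "series" is a list that holds one entry, the list of rows, each a list of 7 numbers: the turn, a rotation vector about the tool's x, y, z in rad, then the shift along the tool's x, y, z in cm, then the opening in per cent of the stroke, from 0 (shut) to 100 (fully open). In form: [[[rx, ry, rz, tx, ty, tz, fingers], ...]]. A call has 1 to 20 rows; each row is the pose to reach, as a shift and turn from the pose measured when the call began, along the tool's axes at that moment; what a row does not reach only later rows make up. A row lasts 1/10 s, in which the tool goes at most 50 mm and 8.59 degrees, less where a joint would pass 70% of its speed; a pose out of reach is approached as far as the arm can. A call with a gripper value outside its range is refused whole. The fingers move at their own pace and stop on an object; the grip force is fixed at half the most. Time passes only in rows, so rows that repeat a pose let the fingers close. It gives the time, the measured TCP pose, the force and the opening at its end, in the units of the state.
- robot.get_obs(): the state, without advancing time (a new reading comes with each control period).
- robot.snapshot(name): name is "scene" or "side" or "wrist"; returns a dict with "img" (420x560x3 uint8, blue, green, red), "depth" (420x560 float32, m along the optical axis (not along the pixel's ray), 0 where there is no reading), "vertical_fov" (degrees; the focal length in pixels is half the picture's height over the tangent of half this angle, whatever the lens; pixels are square), "cx", "cy" (the principal point, pixels), "dist_coeffs" ([k1, k2, p1, p2, k3] as OpenCV has them; the pictures are not rectified), "rvec" (rotation vector, rad) and "tvec" (3), from world to camera coordinates, as OpenCV has them. Camera axes: x right, y down, z forward; pixel columns grow to the right and rows downward; lengths in m; the calibration is good to about 2 mm. A picture is of the moment at which its call begins.
- robot.close_job(): hands the job in, once; it reports no verdict.
The state is a dict: "time": time; "joint_positions": joint angles; "qvel": joint speeds; "joint_torque": joint torques, N m; "tool_pos": TCP position; "ee_rot": TCP orientation; "wrist_force": force on the tool from outside, world axes, zero at the start; "wrist_torque": the same for the moment, N m; "width": finger opening in m.
Only numpy, scipy, OpenCV 4.12 (cv2) and the standard library are available. Lean on these libraries where they do the work, as an engineer would, in place of code of your own. Each camera call takes 0.05 s, during which the arm holds its last target.

## Task

Close the small gear pump: take the mallet from its notched rest and knock the cover's four spring pins down with its face, going crosswise (a pin, then the one diagonally opposite, then the other two), first all four to about half-way, then in the same crosswise way all four fully home, so that the cover never goes down badly askew. Then set the mallet back standing on its face with its handle in the notch of its rest; touch the pump only with the mallet and leave the other things on the bench where they are.

Things in the scene. Friction and masses are not known exactly. Their poses are not given: they have to be found in the camera images.
- pump: Small gear-pump head, fixed to the bench on its grey foot plate (112 x 134 x 8 mm; a brass hose nipple sticks out on its +y and on its -y side, to 73 mm from the middle). The square aluminium housing is 99 x 99 mm and ends 44 mm above the bench (black gasket on top). Origin: middle of the foot's underside, on the bench; z up, x and y along the housing's sides. Its square metal cover stands open above it on four headed spring pins, one in each corner.
- cover: Square aluminium cover plate of the pump, 92 x 92 x 8 mm, with a flat bearing cap (42 mm across) rising 3.5 mm in its middle. Origin: middle of its underside, z is its normal. Springs under it (3 to 5 N in all) press it up against the pin heads, so it goes down, and tilts, with the pins: each corner is held down by its pin. It starts about 13 mm above the gasket and lies on it, 44 mm above the bench, when all pins are home.
- rest_notch (a point): Notched wooden block (60 mm wide, 26 mm along the handle, fixed to the bench) in which the mallet's handle lies. The point is the centre of the handle's section when the handle lies in the notch, 42 mm above the bench; x is the handle's direction (tail to head), y across it. The notch is 38 mm wide between cheeks, its floor 29 mm and the cheeks' tops 40 mm above the bench.
- mallet_head (a point): Centre of the mallet's head: a cylinder with a white plastic face at each end, 39 mm across and 84 mm long along this point's z axis, so each face is 42 mm from this point. x runs from the handle to the head, y across the handle. At the start the mallet stands on one face (this point 42 mm up), handle level.
- mallet_grip (a point): Point on the centre line of the mallet's handle, 55 mm from the head's axis towards the tail (the head's side is 36 mm away): a good place to grasp. The wooden handle is 22 mm wide (across, y) and 26 mm tall (z), straight, and ends 200 mm from the head's axis. Axes as mallet_head. Pressing hard once a pin is home turns the handle in the grip. The mallet weighs about 0.34 kg.
- mallet_tail (a point): Point on the centre line of the handle, 172 mm from the head's axis: it lies at rest_notch at the start.
- pin_1 (a joint): Depth (m) of the spring pin at the pump's +x +y corner (35 mm from the middle in the pump's x and y), driven straight down: about 0 to 0.002 at the start, 0.007 half-way, 0.014 fully home against a stop. A tight fit: it takes 7 to 8 N to move it and it stays where it is left; a slow push leaves it within 1 mm of where the face was sent, a brisk blow (0.2 m/s) 1 to 5 mm deeper. Diagonal partners: 1 and 3, 2 and 4.
- pin_1_top (a point): Centre of the flat top of that pin's head (17 mm across, with a 21 mm washer under it, 5.2 mm high together, dark steel), at the pump's +x +y corner. 71.5 mm above the bench at joint value 0, 57.5 mm when home.
- pin_2 (a joint): Depth (m) of the spring pin at the pump's +x -y corner (35 mm from the middle in the pump's x and y), driven straight down: about 0 to 0.002 at the start, 0.007 half-way, 0.014 fully home against a stop. A tight fit: it takes 7 to 8 N to move it and it stays where it is left; a slow push leaves it within 1 mm of where the face was sent, a brisk blow (0.2 m/s) 1 to 5 mm deeper. Diagonal partners: 1 and 3, 2 and 4.
- pin_2_top (a point): Centre of the flat top of that pin's head (17 mm across, with a 21 mm washer under it, 5.2 mm high together, dark steel), at the pump's +x -y corner. 71.5 mm above the bench at joint value 0, 57.5 mm when home.
- pin_3 (a joint): Depth (m) of the spring pin at the pump's -x -y corner (35 mm from the middle in the pump's x and y), driven straight down: about 0 to 0.002 at the start, 0.007 half-way, 0.014 fully home against a stop. A tight fit: it takes 7 to 8 N to move it and it stays where it is left; a slow push leaves it within 1 mm of where the face was sent, a brisk blow (0.2 m/s) 1 to 5 mm deeper. Diagonal partners: 1 and 3, 2 and 4.
- pin_3_top (a point): Centre of the flat top of that pin's head (17 mm across, with a 21 mm washer under it, 5.2 mm high together, dark steel), at the pump's -x -y corner. 71.5 mm above the bench at joint value 0, 57.5 mm when home.
- pin_4 (a joint): Depth (m) of the spring pin at the pump's -x +y corner (35 mm from the middle in the pump's x and y), driven straight down: about 0 to 0.002 at the start, 0.007 half-way, 0.014 fully home against a stop. A tight fit: it takes 7 to 8 N to move it and it stays where it is left; a slow push leaves it within 1 mm of where the face was sent, a brisk blow (0.2 m/s) 1 to 5 mm deeper. Diagonal partners: 1 and 3, 2 and 4.
- pin_4_top (a point): Centre of the flat top of that pin's head (17 mm across, with a 21 mm washer under it, 5.2 mm high together, dark steel), at the pump's -x +y corner. 71.5 mm above the bench at joint value 0, 57.5 mm when home.
- glass_jar: Bystander: small clear glass jar, 37 x 37 x 56 mm. Origin at the centre of its underside.
- screwdriver: Bystander: screwdriver with a red handle, 178 mm long. Origin at the centre of its underside.
- parts_carton: Bystander: small brown carton, 49 x 62 x 70 mm. Origin at the centre of its underside.
- tape_roll_1: Bystander: yellow tape roll lying flat, 66 x 66 x 23 mm. Origin at the centre of its underside.
- slide_case: Bystander: flat dark red case, 151 x 32 x 21 mm. Origin at the centre of its underside.
- lab_timer: Bystander: white lab timer, 52 x 66 x 24 mm. Origin at the centre of its underside.
- torch: Bystander: black pocket torch lying down, 128 mm long. Origin at the centre of its underside.
- mallet: Soft-faced mallet (84 mm tall head, wooden handle, 220 mm overall). Origin: centre of the lower face of its head; see mallet_head, mallet_grip and mallet_tail.

How it is judged:
On the way, in this order (a step that is already met when the one before it is completed fails the run):
1. two diagonally opposite pins are driven part-way while the other two still stand up (((value of joint each of pin_1, pin_3 above 0.0042 m and value of joint each of pin_2, pin_4 below 0.0035 m) or (value of joint each of pin_2, pin_4 above 0.0042 m and value of joint each of pin_1, pin_3 below 0.0035 m))), for 0.1 s.
2. all four pins are part-way in, none near home (value of joint pin_1 between 0.0042 and 0.0108 m and value of joint pin_2 between 0.0042 and 0.0108 m and value of joint pin_3 between 0.0042 and 0.0108 m and value of joint pin_4 between 0.0042 and 0.0108 m), for 0.1 s.
3. two diagonally opposite pins are home while the other two are still part-way (((value of joint each of pin_1, pin_3 above 0.0123 m and value of joint each of pin_2, pin_4 below 0.0108 m) or (value of joint each of pin_2, pin_4 above 0.0123 m and value of joint each of pin_1, pin_3 below 0.0108 m))), for 0.1 s.
4. all four pins are home (value of joint each of pin_1, pin_2, pin_3, pin_4 above 0.0123 m), for 0.2 s.
At the end, for the whole second after the job is handed in: All four pins home (under 1.7 mm of travel left); the released mallet stands still on its face (within 7 degrees of upright, head centre under 50 mm up) with its handle in the notch (mallet_tail within 30 mm of rest_notch and at most 6 mm above it) (all of step 4 and distance between mallet_tail and rest_notch below 0.03 m and z of mallet_tail in the frame of rest_notch below 0.006 m and angle between mallet_head's own z axis and vertical below 0.12 rad and height (world z) of mallet_head below 0.05 m and linear speed of mallet below 0.02 m/s); the robot touches nothing.
It fails at once if the cover goes askew by more than about 6 degrees (one pin or one side driven far ahead of the rest) (angle between cover's own z axis and vertical above 0.11 rad).
It fails at once if the robot itself, not the mallet, presses on the pump, its cover or its pins (contact force between any of the fingers, the arm and pump above 2 N or contact force between any of the fingers, the arm and cover above 2 N).
It fails at once if a bystander is moved by more than 20 mm (distance of any of glass_jar, screwdriver, parts_carton, tape_roll_1, slide_case, lab_timer, torch from where it was at the start of the episode above 0.02 m).
It also fails if it takes over 59 s, if anything falls off the work surface, if the arm or the gripper's body presses on something with over 40 N, if the wrist force passes 120 N, or if a joint passes its speed limit or range.

## Working session

There is one attempt and no reset: what is moved stays moved. The work goes in short steps, Python scripts to look and compute and a tool call to move; the robot and the scene stay as the last step left them, time stands still between calls to the robot, and variables do not carry over. Pictures are saved under pics/ and viewed, and the job is handed in when it is done.

Besides the shell and the picture viewer there is one more tool, called after "Request:" as name(argument=value, ...), one argument or row to a line, values as JSON. drive_tool: Moves the arm, as the interface text tells. Its arguments: {"type":"object","properties":{"series":{"type":"array","items":{"type":"array","items":{"type":"array","items":{"type":"number"}}}}},"required":["series"]}

```bash
ls; mkdir -p pics
python3 - <<'E'
from bench import robot
import cv2,pickle
print(robot.get_obs())
for n in ["scene","side","wrist"]:
    s=robot.snapshot(n); cv2.imwrite(f"pics/{n}0.png",s["img"]); pickle.dump(s,open(f"{n}0.pkl","wb"))
    print(n,{k:v for k,v in s.items() if k not in("img","depth")})
E
```

```text
pics
{'time': 0.0, 'joint_positions': array([-1.39111957e+00,  8.79389082e-02,  1.37223316e+00, -3.64378558e-05,
        1.68356839e+00, -1.03069813e-01]), 'qvel': array([ 0.00107816,  0.00017314,  0.0007848 ,  0.00067478,  0.00166663,
       -0.00109689]), 'joint_torque': array([ 2.44951502e-05, -3.40185213e+01, -3.02424538e+01,  7.17397872e-02,
        3.31868045e-02, -1.74907400e-04]), 'tool_pos': array([ 0.15334982, -0.52763135,  0.20432365]), 'ee_rot': array([-3.13945252e+00, -1.84958801e-04,  2.82742309e-01]), 'wrist_force': array([-0.01226292,  0.39432306,  1.139897  ]), 'wrist_torque': array([ 0.00532206, -0.01810134, -0.00499553]), 'width': 0.09415710295177962}
scene {'vertical_fov': 50.25761605715109, 'cx': 273.2614609491991, 'cy': 207.84256972112783, 'dist_coeffs': array([0.01671433, 0.        , 0.        , 0.        , 0.        ]), 'rvec': array([ 1.24258121, -2.09482805,  1.09341899]), 'tvec': array([0.1056163 , 0.40338042, 1.00435297])}
side {'vertical_fov': 43.39075249519743, 'cx': 282.5736145349908, 'cy': 219.8181679524664, 'dist_coeffs': array([0.05519025, 0.        , 0.        , 0.        , 0.        ]), 'rvec': array([ 0.57794316, -2.44643419,  1.44274115]), 'tvec': array([0.38936372, 0.26775858, 1.02832252])}
wrist {'vertical_fov': 65.8232039325686, 'cx': 279.5221875656771, 'cy': 211.5056765106382, 'dist_coeffs': array([-0.04413893,  0.        ,  0.        ,  0.        ,  0.        ]), 'rvec': array([-2.32057991,  1.74083755,  0.25550432]), 'tvec': array([-0.54866028, -0.03011817,  0.39268307])}
```

View pics/scene0.png

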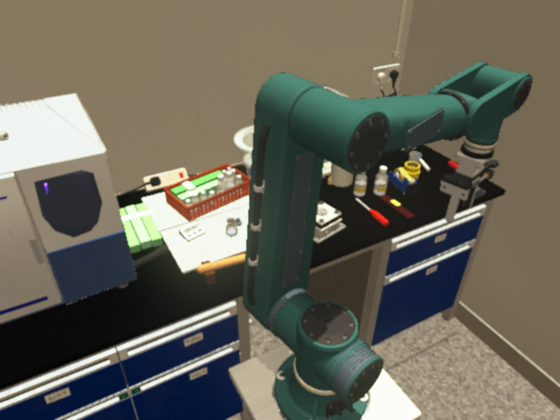

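View pics/side0.png

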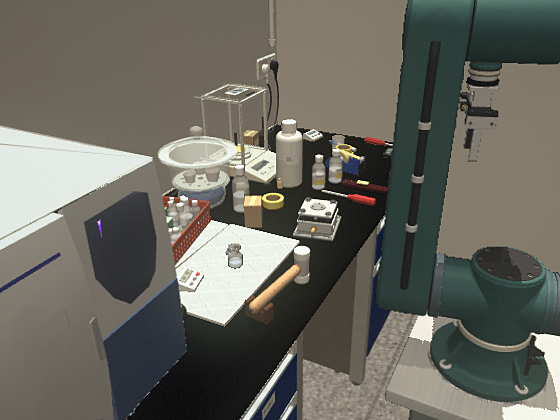

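View pics/wrist0.png

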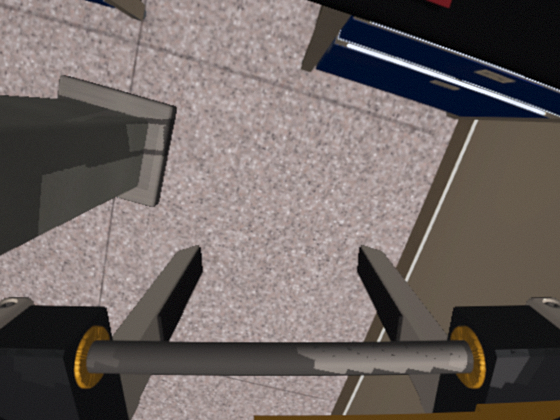

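The side view shows the pump near (318,218), the mallet's white head at (302,265), and the handle running to its rest at (260,310). I'll get coarse positions from those pixels.

```bash
cat > h.py <<'E'
import numpy as np,cv2,pickle
from scipy.spatial.transform import Rotation as Ro
def K(s):
    f=s["img"].shape[0]/2/np.tan(np.radians(s["vertical_fov"])/2)
    return np.array([[f,0,s["cx"]],[0,f,s["cy"]],[0,0,1]])
def ray(s,uv):
    R=cv2.Rodrigues(np.array(s["rvec"]))[0]; c=-R.T@s["tvec"]
    p=cv2.undistortPoints(np.array([[uv]],float),K(s),s["dist_coeffs"])[0,0]
    return c,R.T@np.array([p[0],p[1],1.])
def onz(s,uv,z):
    c,d=ray(s,uv); return c+d*(z-c[2])/d[2]
def dep(s,uv):
    c,d=ray(s,uv); return c+d*s["depth"][int(round(uv[1])),int(round(uv[0]))]
def proj(s,P):
    return cv2.projectPoints(np.array(P,float).reshape(-1,3),np.array(s["rvec"]),np.array(s["tvec"]),K(s),s["dist_coeffs"])[0][:,0]
def cloud(s):
    h,w=s["depth"].shape; u,v=np.meshgrid(np.arange(w),np.arange(h))
    p=cv2.undistortPoints(np.stack([u,v],-1).reshape(-1,1,2).astype(float),K(s),s["dist_coeffs"])[:,0]
    d=s["depth"].ravel(); R=cv2.Rodrigues(np.array(s["rvec"]))[0]
    P=(np.c_[p*d[:,None],d]-s["tvec"])@R
    P[d==0]=np.nan
    return P.reshape(h,w,3)
def snap(robot,n,tag):
    s=robot.snapshot(n); cv2.imwrite(f"pics/{n}{tag}.png",s["img"]); pickle.dump(s,open(f"{n}{tag}.pkl","wb")); return s
def load(n): return pickle.load(open(n+".pkl","rb"))
E
python3 - <<'E'
from h import *
np.set_printoptions(precision=3,suppress=True)
s=load("side0")
for n,uv in dict(head=(302,250),tail=(254,305),hfront=(296,270),grip=(285,280),pump=(318,208),jar=(234,250),timer=(190,279),carton=(254,205),sd=(360,199),tape=(272,200),red=(360,186)).items(): print(n,dep(s,uv))
im=cv2.resize(s["img"][120:330,160:400],None,fx=3.3,fy=2.8,interpolation=cv2.INTER_CUBIC); cv2.imwrite("pics/sidez.png",im[:600,:800])
E
```

```text
head [ 0.426 -0.08   0.084]
tail [0.444 0.114 0.054]
hfront [ 0.425 -0.047  0.048]
grip [0.429 0.001 0.049]
pump [ 0.486 -0.312  0.07 ]
jar [ 0.588 -0.043  0.06 ]
timer [0.644 0.063 0.025]
carton [ 0.65  -0.25   0.071]
sd [ 0.435 -0.515  0.017]
tape [ 0.684 -0.418  0.003]
red [ 0.47  -0.616  0.011]
```

View pics/sidez.png

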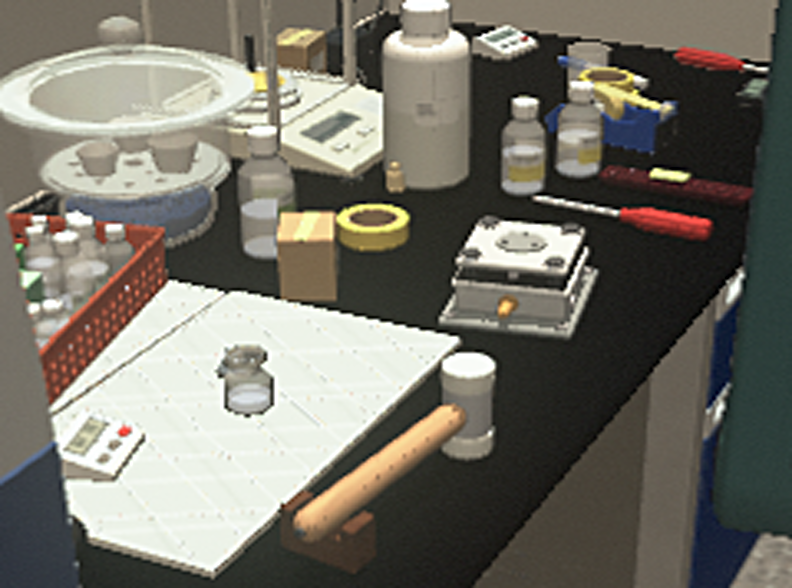

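```bash
cat >> h.py <<'E'
def rel(o,p,rpy):
    R0=Ro.from_euler("xyz",o["ee_rot"]); R1=Ro.from_euler("xyz",rpy)
    return np.round(np.r_[(R0.inv()*R1).as_rotvec(),R0.inv().apply(np.array(p)-o["tool_pos"])*100],3)
E
python3 - <<'E'
from h import *
from bench import robot
np.set_printoptions(precision=3,suppress=True)
s=load("wrist0");o=robot.get_obs()
R=cv2.Rodrigues(s["rvec"])[0];c=-R.T@s["tvec"]
T=Ro.from_euler("xyz",o["ee_rot"])
print(c, T.inv().apply(c-o["tool_pos"]), (T.inv().as_matrix()@R.T))
print(rel(o,[.42,-.15,.36],[3.1416,0,1.5708]))
s=load("side0");
P=cloud(s)
m=(P[...,0]>.2)&(P[...,0]<.8)&(P[...,1]>-.6)&(P[...,1]<.25)&(P[...,2]>.09)&(P[...,2]<.9)
Q=P[m]; Q=Q[np.abs(Q[:,0]-.2)>.0]
for a in np.arange(.2,.8,.1):
  for b in np.arange(-.6,.25,.1):
    k=Q[(Q[:,0]>=a)&(Q[:,0]<a+.1)&(Q[:,1]>=b)&(Q[:,1]<b+.1)]
    if len(k)>3: print(round(a,1),round(b,1),len(k),k[:,2].max())
E
```

```text
[ 0.233 -0.504  0.384] [ 0.083 -0.    -0.179] [[ 0.001 -0.959 -0.285]
 [ 1.     0.001 -0.   ]
 [ 0.    -0.285  0.959]]
[ -0.001  -0.001  -1.288  36.145 -28.863 -15.488]
0.2 -0.6 20 0.3454930849291445
0.2 -0.0 624 0.6373894532101622
0.5 -0.6 40 0.11046057032213509
0.6 -0.6 743 0.21229201239882745
0.7 -0.6 252 0.21202417248186092
0.7 -0.4 626 0.18246829019131358
0.7 -0.3 228 0.17601005268485626
0.7 -0.2 82 0.1125348245905986
0.7 -0.1 33 0.11283408697288602
```

Request:
drive_tool(
  series=[
    [[0,0,-0.15,4,-3,-9,100],[0,0,-0.3,8,-6,-13,100],[0,0,-0.45,12,-10,-13,100],[0,0,-0.6,16,-14,-13,100],[0,0,-0.75,20,-18,-13,100],[0,0,-0.9,24,-22,-13,100],[0,0,-1.05,28,-25,-13,100],[0,0,-1.2,32,-27,-13,100],[0,0,-1.288,35,-28.5,-13,100],[0,0,-1.288,35,-28.5,-13,100],[0,0,-1.288,35,-28.5,-13,100]],
  ],
)

```text
time: 1.25
tool_pos: [0.4124, -0.1521, 0.3346]
ee_rot: [-3.141, -0.004, 1.58]
wrist_force: [-0.5, -1.3, -0.1]
width: 0.094
```

Run:
```python
from h import *
from bench import robot
np.set_printoptions(precision=4,suppress=True)
print(robot.get_obs())
snap(robot,"wrist",1); snap(robot,"side",1)
```

```text
{'time': 1.25, 'joint_positions': array([-0.4852, -0.1469,  1.3445,  0.0036,  1.9459, -0.4932]), 'qvel': array([-0.046 ,  0.0023, -0.0021, -0.0689,  0.0143, -0.0157]), 'joint_torque': array([  1.3463, -23.7964, -30.1441,   0.4533,  -0.0215,   0.3571]), 'tool_pos': array([ 0.4124, -0.1521,  0.3346]), 'ee_rot': array([-3.1414, -0.0038,  1.5801]), 'wrist_force': array([-0.5438, -1.3045, -0.1066]), 'wrist_torque': array([-0.0761, -0.1047, -0.0134]), 'width': 0.09395768637098548}
```

View pics/wrist1.png

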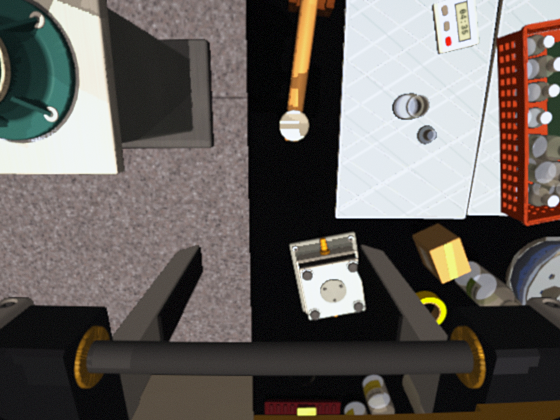

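The pump shows at (330,280) with its pin heads near (306,273), (350,266), (316,314) and (360,310). The mallet head is at (293,125), with the handle going up to the rest at (312,5).

Run:
```python
from h import *
s=load("wrist1")
im=cv2.resize(s["img"][225:330,270:390],None,fx=5,fy=5,interpolation=cv2.INTER_CUBIC); cv2.imwrite("pics/z1.png",im)
im=cv2.resize(s["img"][0:150,250:370],None,fx=4,fy=4,interpolation=cv2.INTER_CUBIC); cv2.imwrite("pics/z2.png",im)
np.set_printoptions(precision=4,suppress=True)
P=cloud(s)
Q=P[(P[...,2]<.2)&(P[...,2]>-.02)]
for lo,hi,box in [(.066,.08,(.4,.6,-.42,-.2)),(.08,.09,(.3,.6,-.15,0.0)),(.02,.07,(.35,.55,-.05,.15))]:
    k=Q[(Q[:,2]>lo)&(Q[:,2]<hi)&(Q[:,0]>box[0])&(Q[:,0]<box[1])&(Q[:,1]>box[2])&(Q[:,1]<box[3])]
    print(lo,len(k),k.mean(0),k.min(0),k.max(0))
```

```text
0.066 1035 [ 0.4965 -0.3257  0.0684] [ 0.4462 -0.3759  0.066 ] [ 0.5463 -0.2766  0.0732]
0.08 720 [ 0.4296 -0.0789  0.0839] [ 0.4107 -0.0983  0.0801] [ 0.4483 -0.0605  0.0865]
0.02 2015 [0.443  0.0235 0.0492] [ 0.4214 -0.0496  0.0203] [0.481  0.0832 0.0578]
```

View pics/z1.png

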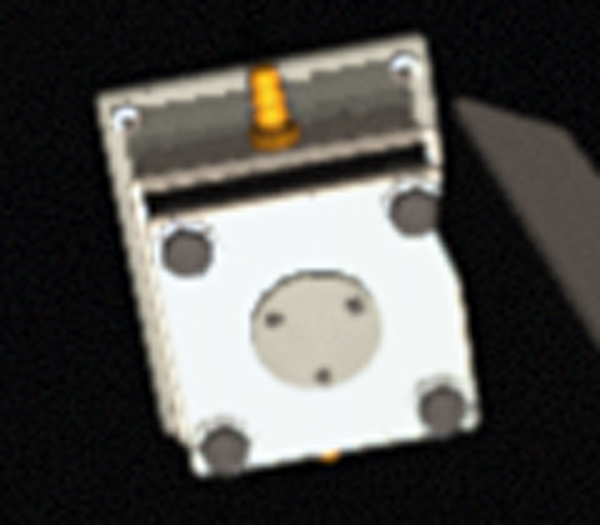

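View pics/z2.png

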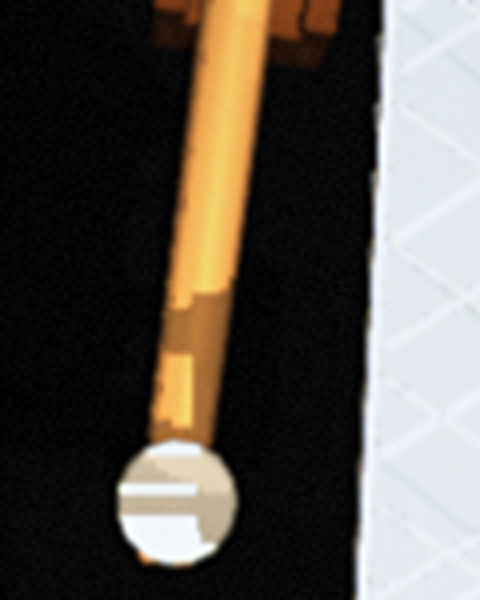

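Run:
```python
from h import *
np.set_printoptions(precision=4,suppress=True)
s=load("wrist1"); im=s["img"]; P=cloud(s)
hsv=cv2.cvtColor(im,cv2.COLOR_BGR2HSV)
pts={}
for n,(u,v) in dict(A=(307,275),B=(352,267),C=(315,314),D=(358,306)).items():
    x0,y0=u-6,v-6
    w=hsv[y0:y0+13,x0:x0+13]; m=(w[...,2]<170)&(w[...,2]>60)&(w[...,1]<70)
    yy,xx=np.nonzero(m); c=(x0+xx.mean(),y0+yy.mean())
    zz=P[y0+4:y0+9,x0+4:x0+9,2]
    p=onz(s,c,.0705); pts[n]=p
    print(n,m.sum(),c,p,np.nanmedian(zz))
ctr=sum(pts.values())/4; print("ctr",ctr)
for a,b in ["AB","CD","AC","BD","AD","BC"]: d=pts[b]-pts[a]; print(a,b,np.linalg.norm(d),np.degrees(np.arctan2(d[1],d[0])))
# mallet head top circle
m=(P[...,2]>.078)&(P[...,2]<.09)&(abs(P[...,0]-.43)<.04)&(abs(P[...,1]+.08)<.04)
m8=(m*255).astype(np.uint8); (cx,cy),r=cv2.minEnclosingCircle(np.argwhere(m)[:,::-1].astype(np.float32))
print("head px",cx,cy,r,onz(s,(cx,cy),.084))
# handle orange
h=(hsv[...,0]>8)&(hsv[...,0]<25)&(hsv[...,1]>90)&(hsv[...,2]>60)
h[:, :270]=0;h[:,345:]=0;h[112:]=0;h[:12]=0
lefts=[];rights=[]
for r in range(20,105,6):
    xx=np.nonzero(h[r])[0]
    if len(xx)>3:
        l=onz(s,(xx.min()-.5,r),.042);q=onz(s,(xx.max()+.5,r),.042); c=(l+q)/2; print(r,l[:2],q[:2],c[:2]); lefts.append(c)
L=np.array(lefts); print(np.polyfit(L[:,1],L[:,0],1))
```

```text
A 84 (np.float64(306.8452380952381), np.float64(274.98809523809524)) [ 0.455  -0.299   0.0705] 0.06981190972536191
B 86 (np.float64(352.6162790697674), np.float64(266.7674418604651)) [ 0.5235 -0.2848  0.0705] 0.07062894727520873
C 88 (np.float64(314.6136363636364), np.float64(314.79545454545456)) [ 0.4698 -0.3688  0.0705] 0.07041807017341394
D 97 (np.float64(358.49484536082474), np.float64(306.6701030927835)) [ 0.5382 -0.3537  0.0705] 0.069677293757115
ctr [ 0.4966 -0.3266  0.0705]
A B 0.06999946998728541 11.696231437976822
C D 0.07007138008948298 12.415227331765827
A C 0.07133716135417645 -78.05748735100924
B D 0.07045819794893884 -78.00042436003427
A D 0.09958166055044414 -33.338232961465465
B C 0.09972957271667303 -122.63602809519418
head px 293.80340576171875 124.83746337890625 15.419620513916016 [ 0.4298 -0.0789  0.084 ]
20 [0.4337 0.0544] [0.4573 0.0547] [0.4455 0.0545]
26 [0.4325 0.0471] [0.4562 0.0474] [0.4444 0.0473]
32 [0.4314 0.0398] [0.4552 0.0401] [0.4433 0.04  ]
38 [0.4315 0.0325] [0.4554 0.0328] [0.4435 0.0327]
44 [0.4304 0.0251] [0.4543 0.0254] [0.4423 0.0253]
50 [0.4292 0.0177] [0.4532 0.018 ] [0.4412 0.0178]
56 [0.428  0.0102] [0.4522 0.0105] [0.4401 0.0103]
62 [0.4268 0.0026] [0.451  0.0029] [0.4389 0.0028]
68 [ 0.4269 -0.005 ] [ 0.4499 -0.0047] [ 0.4384 -0.0048]
74 [ 0.4257 -0.0126] [ 0.4488 -0.0123] [ 0.4373 -0.0125]
80 [ 0.4258 -0.0203] [ 0.4477 -0.0201] [ 0.4368 -0.0202]
86 [ 0.4246 -0.0281] [ 0.4466 -0.0279] [ 0.4356 -0.028 ]
92 [ 0.4234 -0.036 ] [ 0.4468 -0.0357] [ 0.4351 -0.0358]
98 [ 0.4221 -0.0439] [ 0.4456 -0.0436] [ 0.4339 -0.0437]
104 [ 0.4222 -0.0518] [ 0.4445 -0.0516] [ 0.4334 -0.0517]
[0.1163 0.439 ]
```

Run:
```python
from h import *
from bench import robot
o=robot.get_obs()
for z in (.13,.023): print(rel(o,[.4362,-.0244,z],[3.1416,0,1.4545]))
```

```text
[-2.0000e-03 -2.0000e-03  1.1900e-01  1.3091e+01  2.6640e+00  2.0485e+01]
[-2.0000e-03 -2.0000e-03  1.1900e-01  1.3074e+01  2.6800e+00  3.1184e+01]
```

Request:
drive_tool(
  series=[
    [[0,0,0.06,4.5,0.9,2,100],[-0.001,-0.001,0.119,9,1.8,5.5,100],[-0.002,-0.002,0.119,13.09,2.66,10,100],[-0.002,-0.002,0.119,13.09,2.66,15,100],[-0.002,-0.002,0.119,13.09,2.66,20,100],[-0.002,-0.002,0.119,13.09,2.66,20.5,100],[-0.002,-0.002,0.119,13.09,2.66,20.5,100],[-0.002,-0.002,0.119,13.09,2.66,20.5,100],[-0.002,-0.002,0.119,13.09,2.66,20.5,100]],
  ],
)

```text
time: 2.25
tool_pos: [0.4375, -0.0257, 0.1323]
ee_rot: [3.137, 0.001, 1.453]
wrist_force: [0.2, -0.5, 0.2]
width: 0.0941
```

Run:
```python
from h import *
from bench import robot
o=robot.get_obs(); s=snap(robot,"wrist",2)
print(o["tool_pos"],o["ee_rot"],o["wrist_force"])
print(rel(o,[.4362,-.0244,.023],[3.1416,0,1.4545]))
# predicted grasp point px
print(proj(s,[[.4362,-.0244,.042],[.4298,-.079,.084]]))
```

```text
[ 0.43754204 -0.02572643  0.13227825] [3.13687402e+00 8.98517163e-04 1.45302989e+00] [ 0.23147609 -0.50654742  0.17097527]
[ 5.0000e-03  1.0000e-03 -1.0000e-03  1.2600e-01 -2.0000e-01  1.0927e+01]
[[277.68137425 214.08288697]
 [277.82882482 295.58242485]]
```

View pics/wrist2.png

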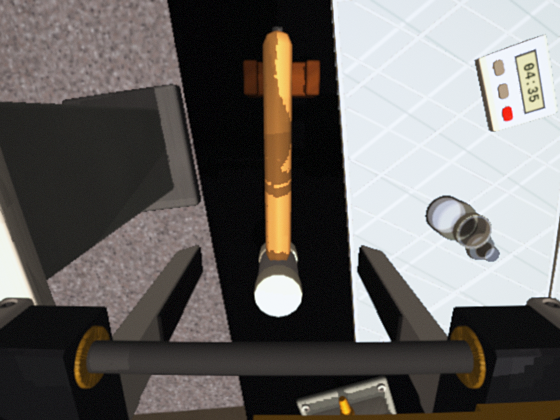

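The head sits at (278,294), within 2 px of the prediction, and the handle is upright in the picture with its rest at (282,78). I'll descend and close.

Request:
drive_tool(
  series=[
    [[0.004,0.001,0,0.13,-0.2,4,100],[0.004,0.001,0,0.13,-0.2,8,100],[0.004,0.001,0,0.13,-0.2,10.3,100],[0.004,0.001,0,0.13,-0.2,10.9,100],[0.004,0.001,0,0.13,-0.2,10.9,100],[0.004,0.001,0,0.13,-0.2,10.9,100],[0.004,0.001,0,0.13,-0.2,10.9,0],[0.004,0.001,0,0.13,-0.2,10.9,0],[0.004,0.001,0,0.13,-0.2,10.9,0],[0.004,0.001,0,0.13,-0.2,10.9,0],[0.004,0.001,0,0.13,-0.2,10.9,0],[0.004,0.001,0,0.13,-0.2,10.9,0],[0.004,0.001,0,0.13,-0.2,10.9,0],[0.004,0.001,0,0.13,-0.2,10.9,0]],
  ],
)

```text
time: 3.7
tool_pos: [0.4363, -0.0241, 0.0233]
ee_rot: [3.141, -0.0, 1.453]
wrist_force: [-0.2, 0.4, -0.0]
width: 0.0335
```

Run:
```python
from h import *
from bench import robot
o=robot.get_obs(); s=snap(robot,"wrist",3)
print(o["tool_pos"],o["ee_rot"],o["wrist_force"],o["wrist_torque"],o["width"])
```

```text
[ 0.43629682 -0.0241394   0.02329642] [ 3.14071618e+00 -1.37999665e-04  1.45338509e+00] [-0.20675143  0.3898438  -0.02166651] [-0.05857137 -0.08486441  0.02411165] 0.03346416115997034
```

View pics/wrist3.png

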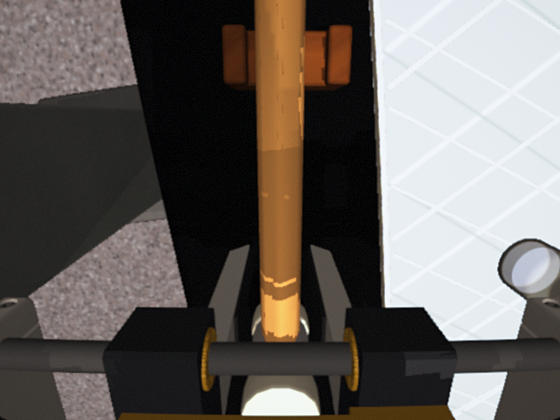

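The fingers straddle the handle, which is centred at column 280, but they're still closing.

Request:
drive_tool(
  series=[
    [[0,0,0,0,0,0,0],[0,0,0,0,0,0,0],[0,0,0,0,0,0,0],[0,0,0,0,0,0,0],[0,0,0,0,0,0,0],[0,0,0,0,0,0,0]],
  ],
)

```text
time: 4.35
tool_pos: [0.4364, -0.0241, 0.0233]
ee_rot: [3.141, -0.0, 1.453]
wrist_force: [1.5, -0.6, -0.9]
width: 0.0217
```

Run:
```python
from h import *
from bench import robot
o=robot.get_obs()
print(o["tool_pos"],o["ee_rot"],o["wrist_force"],o["wrist_torque"],o["width"],o["time"])
```

```text
[ 0.43637201 -0.0241493   0.02328621] [ 3.14052277e+00 -1.38283499e-04  1.45341303e+00] [ 1.52107483 -0.56436923 -0.85172312] [-0.05444379 -0.21366806  0.0054944 ] 0.021671116045381376 4.35
```

Request:
drive_tool(
  series=[
    [[0,0,0,0,0,-1,0],[0,0,0,0,0,-3,0],[0,0,0,0,0,-6,0],[0,0,0,0,0,-9,0],[0,0,0,0,0,-10,0],[0,0,0,0,0,-10,0],[0,0,0,0,0,-10,0]],
  ],
)

```text
time: 5.05
tool_pos: [0.4353, -0.0239, 0.1218]
ee_rot: [-3.14, -0.0, 1.453]
wrist_force: [0.1, 0.1, -3.6]
width: 0.022
```

```bash
cat > go.py <<'E'
from h import *
from bench import robot
import sys
np.set_printoptions(precision=4,suppress=True)
o=robot.get_obs()
pin=dict(A=(.455,-.299),B=(.5235,-.2848),C=(.4698,-.3688),D=(.5382,-.3537))
if len(sys.argv)>1:
    for n in sys.argv[1]:
        for f in map(float,sys.argv[2].split(",")):
            print(n,f,rel(o,[pin[n][0]+.0065,pin[n][1]+.0549,f+.0233],[3.1416,0,1.4534]))
print("t",o["time"],o["tool_pos"],"face",o["tool_pos"][2]-.0233,o["ee_rot"],o["wrist_force"],o["wrist_torque"],o["width"])
E
python3 go.py A .085,.0645; python3 -c "
from h import *
from bench import robot
snap(robot,'side',4);snap(robot,'wrist',4)"
```

```text
A 0.085 [ -0.002  -0.      0.    -21.56    5.184   1.336]
A 0.0645 [ -0.002  -0.      0.    -21.56    5.187   3.386]
t 5.05 [ 0.4353 -0.0239  0.1218] face 0.0985230114402149 [-3.14   -0.0004  1.4535] [ 0.1409  0.0548 -3.6272] [ 0.054  -0.0948 -0.0044] 0.02202894359629737
```

View pics/side4.png

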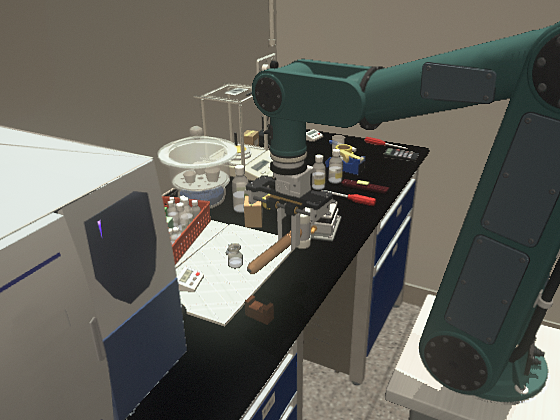

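View pics/wrist4.png

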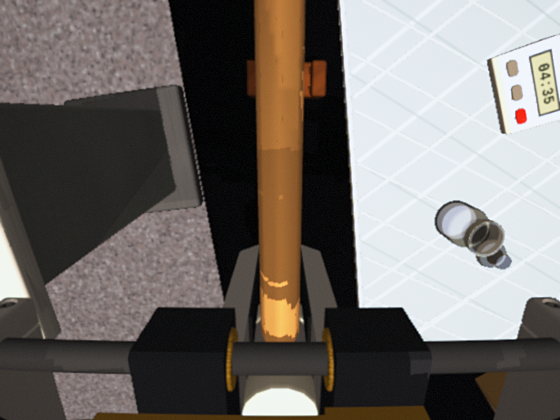

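The mallet is lifted level, its handle still at column 280, and the rest is clear at (287,78). Next I'll go above pin A.

Request:
drive_tool(
  series=[
    [[0,0,0,-2,0.5,0,0],[0,0,0,-5.5,1.3,0,0],[0,0,0,-9.5,2.3,0,0],[0,0,0,-14,3.4,0,0],[0,0,0,-18,4.3,0,0],[-0.002,0,0,-20.5,4.95,0,0],[-0.002,0,0,-21.56,5.18,0.5,0],[-0.002,0,0,-21.56,5.18,1,0],[-0.002,0,0,-21.56,5.18,1.3,0],[-0.002,0,0,-21.56,5.18,1.3,0],[-0.002,0,0,-21.56,5.18,1.3,0],[-0.002,0,0,-21.56,5.18,1.3,0]],
  ],
)

```text
time: 6.35
tool_pos: [0.4613, -0.2432, 0.1082]
ee_rot: [-3.141, -0.0, 1.455]
wrist_force: [-0.0, 1.2, -4.0]
width: 0.0216
```

```bash
python3 go.py A .074,.0648; python3 -c "
from h import *
from bench import robot
s=snap(robot,'wrist',5)
s=snap(robot,'side',5);cv2.imwrite('pics/z5.png',cv2.resize(s['img'][150:270,250:370],None,fx=5,fy=5,interpolation=cv2.INTER_CUBIC))"
```

```text
A 0.074 [-0.001 -0.     0.001 -0.087  0.035  1.094]
A 0.0648 [-0.001 -0.     0.001 -0.087  0.035  2.014]
t 6.35 [ 0.4613 -0.2432  0.1082] face 0.08493964435165444 [-3.1411 -0.0003  1.4548] [-0.0235  1.155  -4.0467] [ 0.0681 -0.0995  0.0105] 0.021628054094389455
```

View pics/z5.png

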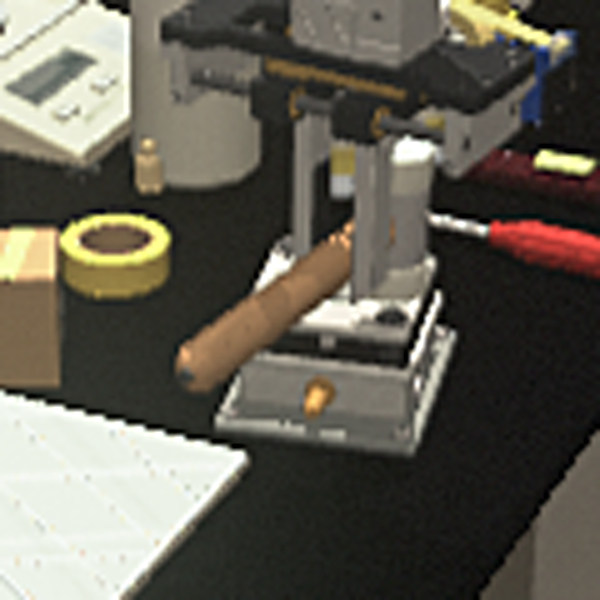

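View pics/wrist5.png

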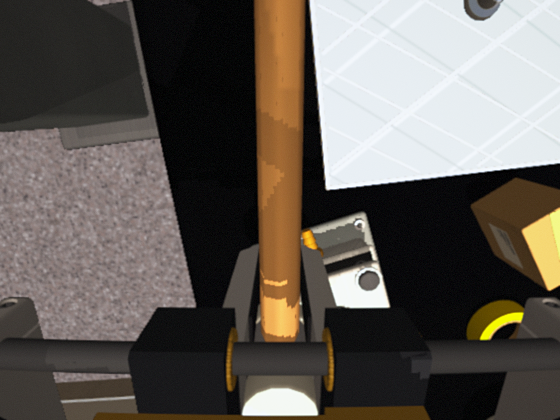

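Run:
```python
from h import *
s=load("side5"); w=load("wrist5")
pin=dict(A=(.455,-.299),B=(.5235,-.2848),C=(.4698,-.3688),D=(.5382,-.3537))
for n,p in pin.items(): print(n,(proj(s,[*p,.0705])[0]-[250,150])*5, proj(w,[*p,.0705])[0])
print("face centre/head top",(proj(s,[[.455,-.299,.085],[.455,-.299,.169]])-[250,150])*5)
P=cloud(s)
# head white points
m=(P[...,2]>.12)&(P[...,2]<.172)&(abs(P[...,0]-.455)<.035)&(abs(P[...,1]+.299)<.035)
k=P[m];print(m.sum(),k.min(0),k.max(0),k.mean(0))
v,u=np.nonzero((P[...,2]>.085)&(P[...,2]<.18)&(abs(P[...,0]-.455)<.03)&(abs(P[...,1]+.299)<.03)); print((u.min()-250)*5,(u.max()-250)*5,(v.min()-150)*5,(v.max()-150)*5)
```

```text
A [383.74563722 311.72593064] [280.28822564 305.6381352 ]
B [256.10604683 296.69363877] [368.94906555 279.77639678]
C [407.61730281 253.25961051] [307.50756233 375.88582667]
D [284.36675568 240.17281025] [389.38717864 352.76917861]
face centre/head top [[384.6424692  287.6191347 ]
 [390.06387753 143.03110254]]
164 [ 0.43223579 -0.31299522  0.12057969] [ 0.45180084 -0.27787652  0.17131849] [ 0.44078907 -0.29171116  0.14886661]
365 430 135 300
```

B at (368,280) in the wrist view matches its prediction, and the head stands over pin A in the side view. I'll push A slowly.

Request:
drive_tool(
  series=[
    [[0,0,0,-0.08,0.03,0.5,0],[0,0,0,-0.08,0.03,1,0],[0,0,0,-0.08,0.03,1.15,0],[0,0,0,-0.08,0.03,1.3,0],[0,0,0,-0.08,0.03,1.45,0],[0,0,0,-0.08,0.03,1.6,0],[0,0,0,-0.08,0.03,1.75,0],[0,0,0,-0.08,0.03,1.9,0],[0,0,0,-0.08,0.03,1.95,0],[0,0,0,-0.08,0.03,1.95,0],[0,0,0,-0.08,0.03,1.95,0]],
  ],
)

```text
time: 7.55
tool_pos: [0.4616, -0.2444, 0.0892]
ee_rot: [3.141, 0.0, 1.454]
wrist_force: [-1.8, 2.7, 3.5]
width: 0.0218
```

```bash
python3 go.py AD .085; python3 -c "
from h import *
from bench import robot
s=snap(robot,'wrist',6)
s=snap(robot,'side',6);cv2.imwrite('pics/z6.png',cv2.resize(s['img'][150:270,250:370],None,fx=5,fy=5,interpolation=cv2.INTER_CUBIC))"
```

```text
A 0.085 [ 0.     0.     0.001  0.029 -0.016 -1.909]
D 0.085 [ 0.     0.     0.001 -4.438  8.883 -1.908]
t 7.55 [ 0.4616 -0.2444  0.0892] face 0.0659061321402359 [3.1414 0.     1.4544] [-1.7617  2.7377  3.4973] [ 0.3426  0.3555 -0.0998] 0.0218193912181353
```

View pics/z6.png

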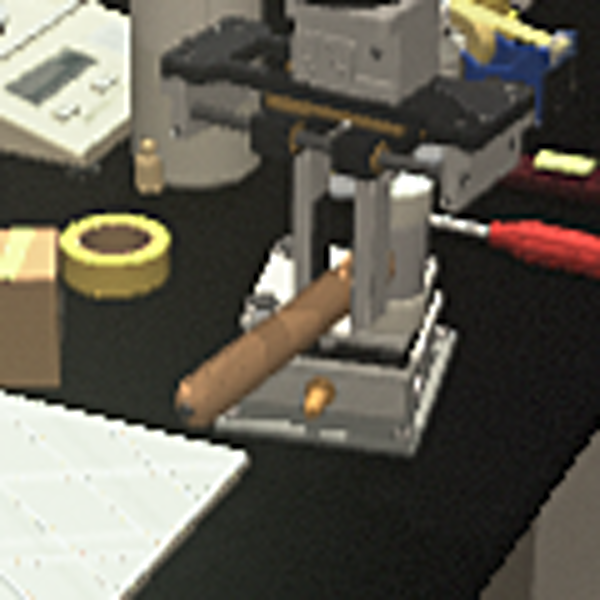

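View pics/wrist6.png

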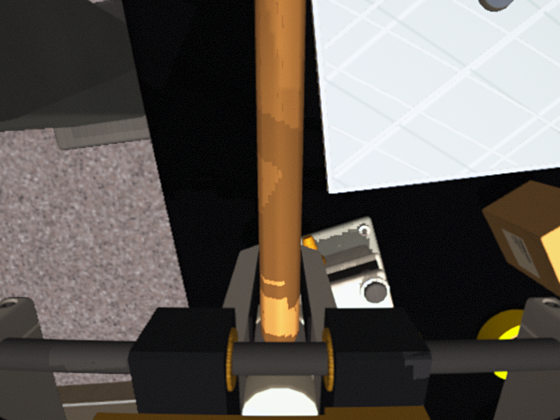

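Contact force is about 7.5 N at a face height of 65.9 mm (depth about 5.6 mm), and the handle shows no visible tilt. I'll push 0.8 mm more, lift, and go over D.

Request:
drive_tool(
  series=[
    [[0,0,0,0.02,0,0.08,0],[0,0,0,0.02,0,0.12,0],[0,0,0,0.02,0,0.12,0],[0,0,0,0.02,0,-0.5,0],[0,0,0,0.02,0,-1.5,0],[0,0,0,0,0,-2,0],[0,0,0,-1.5,3,-2.1,0],[0,0,0,-3,6,-2,0],[0,0,0.001,-4.44,8.8,-1.9,0],[0,0,0.001,-4.44,8.88,-1.9,0],[0,0,0.001,-4.44,8.88,-1.9,0],[0,0,0.001,-4.44,8.88,-1.9,0]],
  ],
)

```text
time: 8.85
tool_pos: [0.5441, -0.2984, 0.1079]
ee_rot: [-3.141, -0.0, 1.453]
wrist_force: [-0.3, 0.5, -3.2]
width: 0.022
```

```bash
python3 go.py D .074,.065; python3 -c "
from h import *
from bench import robot
s=snap(robot,'wrist',7);P=cloud(s)
pin=dict(A=(.455,-.299),B=(.5235,-.2848),C=(.4698,-.3688),D=(.5382,-.3537))
for n,p in pin.items():
    uv=proj(s,[*p,.068])[0];print(n,uv); u,v=uv.round().astype(int)
    if 0<=v<415: print(P[v-3:v+4,u-3:u+4,2].mean())
"
```

```text
D 0.074 [-0.001 -0.     0.    -0.032  0.069  1.06 ]
D 0.065 [-0.001 -0.     0.    -0.033  0.07   1.96 ]
t 8.85 [ 0.5441 -0.2984  0.1079] face 0.08460063823425147 [-3.1407 -0.0005  1.4534] [-0.3144  0.4912 -3.1595] [ 0.0593 -0.0793 -0.0509] 0.02198843746609278
A [159.95789902 249.98269428]
nan
B [249.12648804 221.55345278]
0.07037974544926259
C [197.78234404 328.29410187]
0.21972405371609888
D [280.80327204 303.49642511]
0.1394146470384247
```

View pics/wrist7.png

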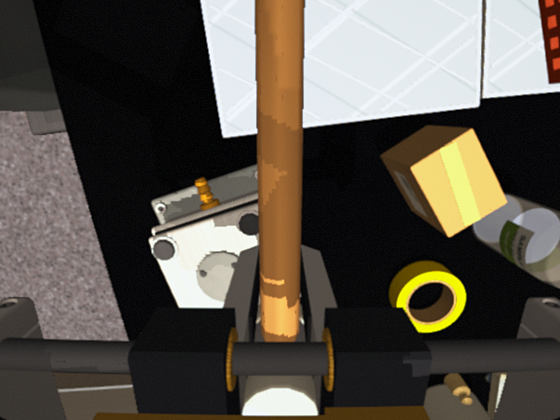

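A is visible at (163,249) and clearly lower. I'll push D next.

Request:
drive_tool(
  series=[
    [[0,0,0,-0.03,0.07,0.5,0],[0,0,0,-0.03,0.07,1,0],[0,0,0,-0.03,0.07,1.15,0],[0,0,0,-0.03,0.07,1.3,0],[0,0,0,-0.03,0.07,1.45,0],[0,0,0,-0.03,0.07,1.6,0],[0,0,0,-0.03,0.07,1.75,0],[0,0,0,-0.03,0.07,1.9,0],[0,0,0,-0.03,0.07,2,0],[0,0,0,-0.03,0.07,2,0],[0,0,0,-0.03,0.07,2,0],[0,0,0,-0.03,0.07,2,0]],
  ],
)

```text
time: 10.1
tool_pos: [0.5448, -0.2987, 0.0883]
ee_rot: [-3.142, -0.0, 1.453]
wrist_force: [-2.0, 2.8, 4.0]
width: 0.0217
```

```bash
python3 go.py DB .085; python3 -c "
from h import *
s=load('wrist7');P=cloud(s)
print(np.nanmedian(P[245:254,159:168,2]),np.nanmedian(P[219:230,245:255,2]))"
```

```text
D 0.085 [-0.    -0.     0.    -0.012 -0.01  -1.995]
B 0.085 [-0.    -0.     0.     6.658 -2.276 -1.993]
t 10.1 [ 0.5448 -0.2987  0.0883] face 0.06504756460610976 [-3.1416 -0.0003  1.4535] [-1.9595  2.8399  3.9598] [ 0.2825  0.3387 -0.15  ] 0.021732358314545522
0.0648952963832059 0.07037126626338927
```

A reads 64.9 mm (depth 6.6 mm) and D's face is at 65.0 mm. Next is pin B.

Request:
drive_tool(
  series=[
    [[0,0,0,0,0,-0.6,0],[0,0,0,0,0,-1.6,0],[0,0,0,0.3,0,-2,0],[0,0,0,2.5,-0.8,-2.1,0],[0,0,0,5,-1.7,-2,0],[0,0,0,6.6,-2.27,-2,0],[0,0,0,6.66,-2.27,-1.5,0],[0,0,0,6.66,-2.27,-1,0],[0,0,0,6.66,-2.27,-0.85,0],[0,0,0,6.66,-2.27,-0.7,0],[0,0,0,6.66,-2.27,-0.55,0],[0,0,0,6.66,-2.27,-0.4,0],[0,0,0,6.66,-2.27,-0.25,0],[0,0,0,6.66,-2.27,-0.1,0],[0,0,0,6.66,-2.27,0.03,0],[0,0,0,6.66,-2.27,0.03,0],[0,0,0,6.66,-2.27,0.03,0],[0,0,0,6.66,-2.27,0.03,0]],
  ],
)

```text
time: 11.9
tool_pos: [0.5303, -0.2303, 0.0884]
ee_rot: [3.141, 0.001, 1.453]
wrist_force: [-1.4, -0.0, 3.1]
width: 0.0215
```

```bash
python3 go.py BC .085; python3 -c "
from h import *
from bench import robot
snap(robot,'wrist',8);snap(robot,'side',8)"
```

```text
B 0.085 [ 0.001  0.001  0.     0.04  -0.029 -1.993]
C 0.085 [ 0.001  0.001  0.    -8.932 -4.378 -1.991]
t 11.9 [ 0.5303 -0.2303  0.0884] face 0.06506692104372121 [3.1409 0.0006 1.4534] [-1.4279 -0.0369  3.1388] [-0.4264  0.3543 -0.0996] 0.021542603363625953
```

View pics/wrist8.png

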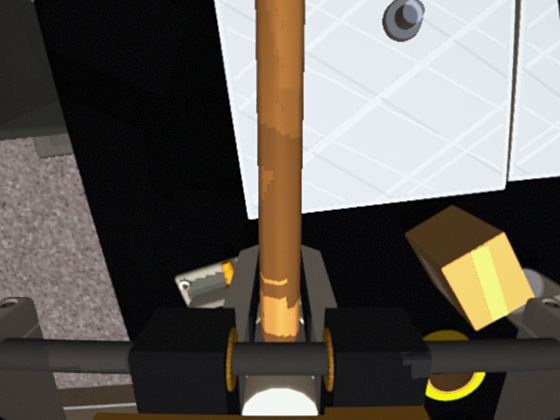

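The handle is unchanged in the grip (column 280) and B is at 65.0 mm. Now pin C.

Request:
drive_tool(
  series=[
    [[0,0,0,0,0,-0.6,0],[0,0,0,0,0,-1.6,0],[0,0,0,-0.4,-0.2,-2,0],[0,0,0,-3,-1.5,-2.1,0],[0,0,0,-6,-2.95,-2,0],[0,0,0,-8.7,-4.27,-2,0],[0.001,0,0,-8.93,-4.38,-1.8,0],[0.001,0,0,-8.93,-4.38,-1.4,0],[0.001,0,0,-8.93,-4.38,-1,0],[0.001,0,0,-8.93,-4.38,-0.85,0],[0.001,0,0,-8.93,-4.38,-0.7,0],[0.001,0,0,-8.93,-4.38,-0.55,0],[0.001,0,0,-8.93,-4.38,-0.4,0],[0.001,0,0,-8.93,-4.38,-0.25,0],[0.001,0,0,-8.93,-4.38,-0.1,0],[0.001,0,0,-8.93,-4.38,0.03,0],[0.001,0,0,-8.93,-4.38,0.03,0],[0.001,0,0,-8.93,-4.38,0.03,0],[0.001,0,0,-8.93,-4.38,0.03,0]],
  ],
)

```text
time: 13.9
tool_pos: [0.4767, -0.314, 0.0882]
ee_rot: [3.141, 0.001, 1.454]
wrist_force: [1.5, 3.6, 2.2]
width: 0.0217
```

```bash
python3 go.py C .1
```

```text
C 0.1 [ 0.001  0.001  0.     0.001 -0.038 -3.51 ]
t 13.9 [ 0.4767 -0.314   0.0882] face 0.06489669489264364 [3.141  0.0008 1.4536] [1.5331 3.5684 2.1986] [ 0.4937 -0.2326 -0.0181] 0.02167671686189747
```

Request:
drive_tool(
  series=[
    [[0,0,0,0,0,-1,0],[0,0,0,0,0,-3,0],[0,0,0,3,-2,-5,0],[0,0,0,6,-4,-6,0],[0,0,0,10,-6,-7,0],[0,0,0,11,-7.5,-7,0],[0,0,0,11,-7.5,-7,0],[0,0,0,11,-7.5,-7,0]],
  ],
)

```text
time: 14.7
tool_pos: [0.4149, -0.1967, 0.158]
ee_rot: [3.141, 0.002, 1.453]
wrist_force: [-0.1, 0.2, -3.5]
width: 0.0219
```

```bash
cat > see.py <<'E'
from h import *
from bench import robot
import sys
t=sys.argv[1]
s=snap(robot,'wrist',t);P=cloud(s)
snap(robot,'side',t)
pin=dict(A=(.455,-.299),B=(.5235,-.2848),C=(.4698,-.3688),D=(.5382,-.3537))
zz=float(sys.argv[2])
for n,p in pin.items():
    uv=proj(s,[*p,zz])[0]; u,v=uv.round().astype(int)
    if 0<=v<415 and 0<=u<560:
        q=P[v-3:v+4,u-3:u+4]; print(n,uv,np.nanmedian(q.reshape(-1,3),0))
E
python3 see.py 9 .065; python3 go.py
```

```text
A [333.15424862 309.80563668] [ 0.43276077 -0.16457837  0.26167492]
B [403.64943566 289.18968751] [ 0.52354313 -0.2844877   0.06565026]
C [351.6959237 365.8104451] [ 0.43393987 -0.16741845  0.27920235]
D [417.70639211 346.70128635] [ 0.44954072 -0.16652284  0.27663208]
t 14.8 [ 0.4152 -0.197   0.1577] face 0.13435039085059663 [3.1415 0.0014 1.4525] [ 0.2873 -0.3805 -4.6864] [-0.0137 -0.0807  0.0749] 0.021780476216115823
```

View pics/wrist9.png

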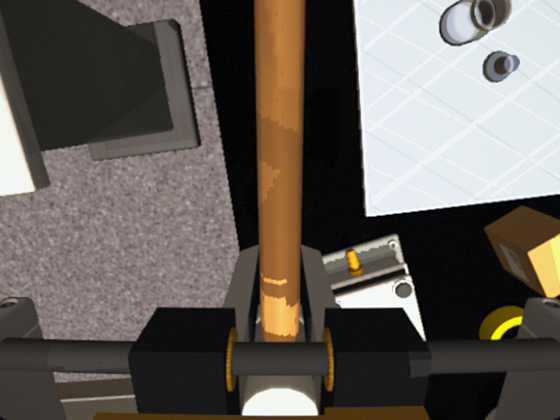

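```bash
python3 -c "
from h import *
s=load('side9');cv2.imwrite('pics/z9.png',cv2.resize(s['img'][160:260,260:360],None,fx=6,fy=6,interpolation=cv2.INTER_CUBIC))
P=cloud(s)
for n,p in dict(A=(.455,-.299),B=(.5235,-.2848),C=(.4698,-.3688),D=(.5382,-.3537)).items():
    uv=proj(s,[*p,.065])[0];u,v=uv.round().astype(int); print(n,(uv-[260,160])*6,np.nanmedian(P[v-1:v+2,u-1:u+2].reshape(-1,3),0))"
```

```text
A [400.08998511 324.96847699] [ 0.45440932 -0.2986435   0.06526018]
B [247.21235695 306.83612767] [ 0.42616753 -0.07332613  0.18870094]
C [428.6983104  254.49144136] [ 0.40126769 -0.18851165  0.16275884]
D [281.0679461  238.70186357] [ 0.53775725 -0.35366049  0.06480798]
```

View pics/z9.png

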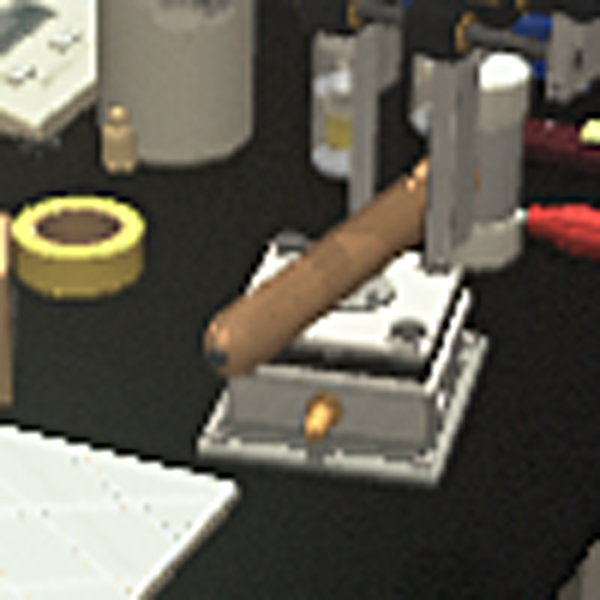

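The side view shows A at (405,330) and D at (290,240), both about 65 mm high. All four are close to half-way (5.8–6.6 mm), so I'll drive A home.

```bash
python3 go.py A .08,.058
```

```text
A 0.08 [ 0.     0.001 -0.001 -4.127  5.15   5.441]
A 0.058 [ 0.     0.001 -0.001 -4.124  5.15   7.641]
t 14.8 [ 0.4152 -0.197   0.1577] face 0.13435039085059663 [3.1415 0.0014 1.4525] [ 0.2873 -0.3805 -4.6864] [-0.0137 -0.0807  0.0749] 0.021780476216115823
```

Request:
drive_tool(
  series=[
    [[0,0.001,0,-1.5,2,0,0],[0,0.001,0,-3,4,1.5,0],[0,0.001,0,-4.12,5.15,3,0],[0,0.001,0,-4.12,5.15,4.5,0],[0,0.001,0,-4.12,5.15,5.5,0],[0,0.001,0,-4.12,5.15,6,0],[0,0.001,0,-4.12,5.15,6.3,0],[0,0.001,0,-4.12,5.15,6.6,0],[0,0.001,0,-4.12,5.15,6.8,0],[0,0.001,0,-4.12,5.15,6.95,0],[0,0.001,0,-4.12,5.15,7.1,0],[0,0.001,0,-4.12,5.15,7.25,0],[0,0.001,0,-4.12,5.15,7.4,0],[0,0.001,0,-4.12,5.15,7.52,0],[0,0.001,0,-4.12,5.15,7.6,0],[0,0.001,0,-4.12,5.15,7.66,0],[0,0.001,0,-4.12,5.15,7.66,0],[0,0.001,0,-4.12,5.15,7.66,0],[0,0.001,0,-4.12,5.15,7.66,0]],
  ],
)

```text
time: 16.7
tool_pos: [0.4618, -0.244, 0.0812]
ee_rot: [3.141, 0.0, 1.453]
wrist_force: [-0.4, 3.1, 4.3]
width: 0.0217
```

```bash
python3 go.py AD .08,.058; python3 see.py 10 .058
```

```text
A 0.08 [ 0.001  0.    -0.001 -0.011 -0.027 -2.206]
A 0.058 [ 0.001  0.    -0.001 -0.01  -0.029 -0.006]
D 0.08 [ 0.001  0.    -0.001 -4.462  8.88  -2.198]
D 0.058 [ 0.001  0.    -0.001 -4.462  8.878  0.002]
t 16.7 [ 0.4618 -0.244   0.0812] face 0.05794322695786365 [3.1408 0.0003 1.4527] [-0.4082  3.1063  4.2615] [ 0.3764  0.0577 -0.0292] 0.021685561384024884
A [279.58728929 315.89121652] [ 0.45954082 -0.26180118  0.11296707]
B [373.55848144 288.48820251] [ 0.52223908 -0.28021637  0.06481028]
C [308.50540896 388.84602934] [ 0.47052092 -0.28814953  0.13676014]
D [394.81465046 364.56316997] [ 0.49027931 -0.21622454  0.20263149]
```

View pics/wrist10.png

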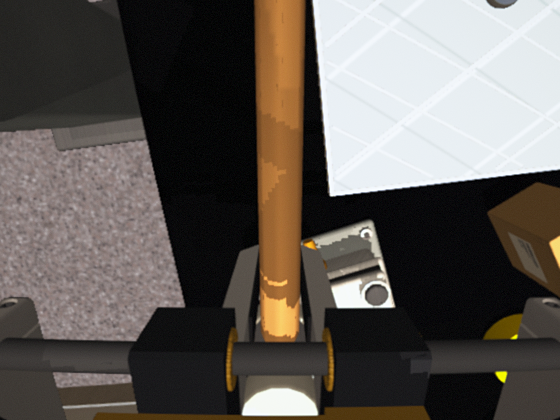

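A is at about 13.6 mm with no slip visible. I'll nudge it once more and drive D home.

Request:
drive_tool(
  series=[
    [[0,0,0,0,0,0.05,0],[0,0,0,0,0,0.05,0],[0,0,0,0,0,-0.6,0],[0,0,0,0,0,-1.8,0],[0,0,0,-0.2,0.4,-2.5,0],[0,0,0,-1.6,3.2,-2.5,0],[0,0,0,-3.1,6.2,-2.4,0],[0,0,0,-4.4,8.7,-2.2,0],[0,0,0,-4.46,8.88,-1.8,0],[0,0,0,-4.46,8.88,-1.3,0],[0,0,0,-4.46,8.88,-1,0],[0,0,0,-4.46,8.88,-0.8,0],[0,0,0,-4.46,8.88,-0.65,0],[0,0,0,-4.46,8.88,-0.5,0],[0,0,0,-4.46,8.88,-0.35,0],[0,0,0,-4.46,8.88,-0.2,0],[0,0,0,-4.46,8.88,-0.05,0],[0,0,0,-4.46,8.88,0.03,0],[0,0,0,-4.46,8.88,0.05,0],[0,0,0,-4.46,8.88,0.05,0]],
  ],
)

```text
time: 18.8
tool_pos: [0.5447, -0.2986, 0.0808]
ee_rot: [3.141, -0.0, 1.453]
wrist_force: [-3.6, 4.1, 4.4]
width: 0.0219
```

Request:
drive_tool(
  series=[
    [[0,0,0,0,0,0,0],[0,0,0,0,0,0,0]],
  ],
)

```text
time: 19.0
tool_pos: [0.5447, -0.2986, 0.0808]
ee_rot: [3.141, -0.0, 1.453]
wrist_force: [-3.1, 4.3, 3.2]
width: 0.0219
```

```bash
python3 go.py DB .08,.058; python3 see.py 11 .058
```

```text
D 0.08 [ 0.    -0.    -0.001 -0.016  0.006 -2.249]
D 0.058 [ 0.    -0.    -0.001 -0.016  0.005 -0.049]
B 0.08 [ 0.    -0.    -0.001  6.652 -2.266 -2.249]
B 0.058 [ 0.    -0.    -0.001  6.652 -2.267 -0.049]
t 19.0 [ 0.5447 -0.2986  0.0808] face 0.057514353470008175 [ 3.1412 -0.0001  1.4527] [-3.0979  4.3163  3.1678] [ 0.4307  0.6464 -0.1789] 0.021936893658717628
A [150.25237771 259.80759049] [ 0.45488141 -0.29907196  0.05801407]
B [245.80207212 229.47557572] [ 0.52465645 -0.28202543  0.06524137]
C [191.56140733 342.44044381] [ 0.52818296 -0.26274972  0.19766825]
D [280.05615605 316.35758633] [ 0.54243205 -0.31609207  0.11252721]
```

View pics/wrist11.png

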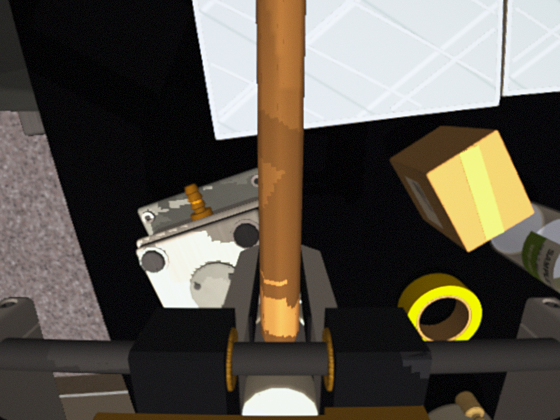

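A now reads 58.0 mm at (153,261), B is still half-way at 65.2 mm, and D's face is at 57.5 mm. Now B home.

Request:
drive_tool(
  series=[
    [[0,0,0,0,0,-0.6,0],[0,0,0,0,0,-1.8,0],[0,0,0,0.3,-0.1,-2.4,0],[0,0,0,2.5,-0.85,-2.5,0],[0,0,0,5,-1.7,-2.4,0],[0,0,0,6.6,-2.25,-2.2,0],[0,0,0,6.65,-2.27,-1.8,0],[0,0,0,6.65,-2.27,-1.3,0],[0,0,0,6.65,-2.27,-1,0],[0,0,0,6.65,-2.27,-0.85,0],[0,0,0,6.65,-2.27,-0.7,0],[0,0,0,6.65,-2.27,-0.55,0],[0,0,0,6.65,-2.27,-0.4,0],[0,0,0,6.65,-2.27,-0.25,0],[0,0,0,6.65,-2.27,-0.1,0],[0,0,0,6.65,-2.27,-0.03,0],[0,0,0,6.65,-2.27,0,0],[0,0,0,6.65,-2.27,0,0],[0,0,0,6.65,-2.27,0,0],[0,0,0,6.65,-2.27,0,0]],
  ],
)

```text
time: 21.1
tool_pos: [0.5299, -0.2304, 0.0808]
ee_rot: [3.141, 0.001, 1.452]
wrist_force: [-2.6, -1.0, 1.9]
width: 0.0221
```

```bash
python3 go.py BC .08,.058
```

```text
B 0.08 [ 0.001  0.001 -0.001  0.046  0.003 -2.252]
B 0.058 [ 0.001  0.001 -0.001  0.047  0.002 -0.052]
C 0.08 [ 0.001  0.001 -0.001 -8.929 -4.338 -2.248]
C 0.058 [ 0.001  0.001 -0.001 -8.928 -4.339 -0.048]
t 21.1 [ 0.5299 -0.2304  0.0808] face 0.05747667813665726 [3.1411 0.0007 1.4524] [-2.6487 -0.9549  1.8725] [-0.5403  0.5505 -0.1155] 0.022072384868065793
```

Request:
drive_tool(
  series=[
    [[0,0,0,0,0,-0.6,0],[0,0,0,0,0,-1.8,0],[0,0,0,-0.4,-0.2,-2.4,0],[0,0,0,-3,-1.45,-2.5,0],[0,0,0,-6,-2.9,-2.4,0],[0,0,0,-8.7,-4.22,-2.2,0],[0,0,0,-8.93,-4.34,-1.8,0],[0,0,0,-8.93,-4.34,-1.3,0],[0,0,0,-8.93,-4.34,-1,0],[0,0,0,-8.93,-4.34,-0.85,0],[0,0,0,-8.93,-4.34,-0.7,0],[0,0,0,-8.93,-4.34,-0.55,0],[0,0,0,-8.93,-4.34,-0.4,0],[0,0,0,-8.93,-4.34,-0.25,0],[0,0,0,-8.93,-4.34,-0.1,0],[0,0,0,-8.93,-4.34,-0.03,0],[0,0,0,-8.93,-4.34,0,0],[0,0,0,-8.93,-4.34,0,0],[0,0,0,-8.93,-4.34,0,0],[0,0,0,-8.93,-4.34,0,0]],
  ],
)

```text
time: 23.1
tool_pos: [0.4767, -0.3143, 0.0809]
ee_rot: [3.14, 0.001, 1.452]
wrist_force: [2.1, 2.5, 0.8]
width: 0.0221
```

```bash
python3 go.py C .08,.058
```

```text
C 0.08 [ 0.001  0.001 -0.001  0.028 -0.036 -2.238]
C 0.058 [ 0.001  0.001 -0.001  0.031 -0.039 -0.038]
t 23.1 [ 0.4767 -0.3143  0.0809] face 0.05762563753769784 [3.1401 0.0013 1.4525] [2.1281 2.4626 0.7917] [ 0.2914 -0.3829  0.0459] 0.022125481577101508
```

Request:
drive_tool(
  series=[
    [[0,0,0,0,0,-1,0],[0,0,0,0,0,-3,0],[0,0,0,-0.5,-1.5,-6,0],[0,0,0,-1.5,-4.5,-9,0],[0,0,0,-2.5,-8,-10,0],[0,0,0,-2.7,-9.4,-10,0],[0,0,0,-2.7,-9.4,-10,0],[0,0,0,-2.7,-9.4,-10,0],[0,0,0,-2.7,-9.4,-10,0]],
  ],
)

```text
time: 24.0
tool_pos: [0.3804, -0.3294, 0.1795]
ee_rot: [3.142, -0.0, 1.453]
wrist_force: [-1.1, -0.3, -3.1]
width: 0.0217
```

```bash
python3 see.py 12 .0575; python3 go.py
```

```text
A [355.51844818 165.58813347] [ 0.45532578 -0.2991856   0.0579421 ]
B [428.52289581 141.98730128] [ 0.52361651 -0.28469616  0.05795164]
C [373.92800434 233.59756403] [ 0.46979515 -0.369063    0.05798602]
D [442.65161272 211.39621985] [ 0.53849912 -0.35324682  0.0579469 ]
t 24.1 [ 0.3805 -0.3294  0.1798] face 0.15645768897608942 [3.1414 0.     1.4536] [-0.0826  0.3033 -3.5782] [ 0.0362 -0.1101  0.0137] 0.02193575900404052
```

View pics/wrist12.png

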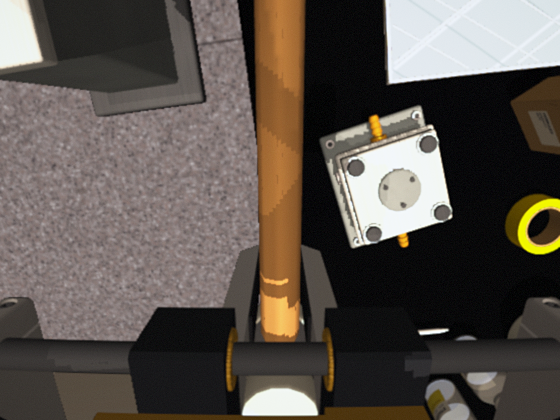

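All four heads, at (356,166), (429,142), (374,233) and (443,211), read 57.9 mm, so they're home. I'll take the mallet back.

Run:
```python
from h import *
from bench import robot
o=robot.get_obs()
for z in (.12,.025): print(rel(o,[.4363,-.0241,z],[3.1416,0,1.4534]))
```

```text
[ 0.     0.     0.    30.972  1.967  5.976]
[ 0.     0.     0.    30.972  1.965 15.476]
```

Request:
drive_tool(
  series=[
    [[0,0,0,2,0.1,0,0],[0,0,0,6,0.4,0,0],[0,0,0,10.5,0.7,0,0],[0,0,0,15,1,1,0],[0,0,0,19.5,1.3,2,0],[0,0,0,24,1.5,3,0],[0,0,0,28,1.8,4,0],[0,0,0,30.5,1.95,5,0],[0,0,0,30.97,1.97,5.9,0],[0,0,0,30.97,1.97,5.9,0],[0,0,0,30.97,1.97,5.9,0],[0,0,0,30.97,1.97,5.9,0],[0,0,0,30.97,1.97,5.9,0]],
  ],
)

```text
time: 25.4
tool_pos: [0.4367, -0.0252, 0.1214]
ee_rot: [3.14, 0.0, 1.452]
wrist_force: [0.6, 0.1, -2.5]
width: 0.0218
```

Run:
```python
from h import *
from bench import robot
o=robot.get_obs(); print(o["tool_pos"],o["ee_rot"])
for z in (.05,.0235): print(rel(o,[.4363,-.0241,z],[3.1416,0,1.4534]))
snap(robot,"wrist",13)
```

```text
[ 0.43672604 -0.02516662  0.12140433] [3.14020616e+00 3.26253715e-04 1.45178512e+00]
[ 1.00e-03  0.00e+00 -2.00e-03  1.03e-01 -6.50e-02  7.14e+00]
[ 1.00e-03  0.00e+00 -2.00e-03  1.04e-01 -6.90e-02  9.79e+00]
```

View pics/wrist13.png

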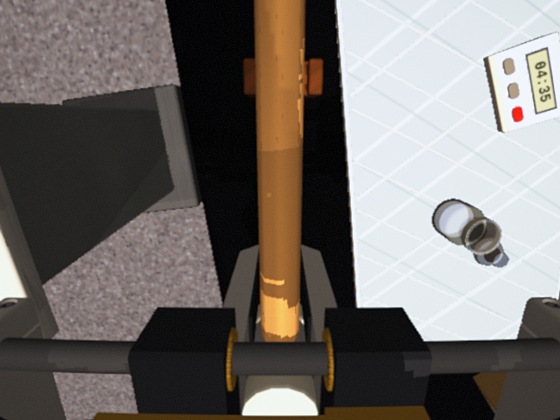

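The handle is over the notch again, with the rest at (283,77), much as it was after lifting. I'll lower it gently.

Request:
drive_tool(
  series=[
    [[0.001,0,-0.002,0.1,-0.06,2,0],[0.001,0,-0.002,0.1,-0.06,4.5,0],[0.001,0,-0.002,0.1,-0.06,7,0],[0.001,0,-0.002,0.1,-0.06,8.3,0],[0.001,0,-0.002,0.1,-0.06,9,0],[0.001,0,-0.002,0.1,-0.06,9.4,0],[0.001,0,-0.002,0.1,-0.06,9.6,0],[0.001,0,-0.002,0.1,-0.06,9.7,0],[0.001,0,-0.002,0.1,-0.06,9.8,0],[0.001,0,-0.002,0.1,-0.06,9.8,0],[0.001,0,-0.002,0.1,-0.06,9.8,0],[0.001,0,-0.002,0.1,-0.06,9.8,0]],
  ],
)

```text
time: 26.65
tool_pos: [0.4365, -0.0241, 0.0236]
ee_rot: [3.141, 0.0, 1.454]
wrist_force: [0.9, -0.3, -2.8]
width: 0.0217
```

```bash
python3 go.py; python3 see.py 14 .0575
```

```text
t 26.65 [ 0.4365 -0.0241  0.0236] face 0.00026998811176892623 [3.1409 0.0003 1.4539] [ 0.8528 -0.2702 -2.8276] [ 0.0202 -0.0642 -0.0778] 0.021712612720026274
```

View pics/wrist14.png

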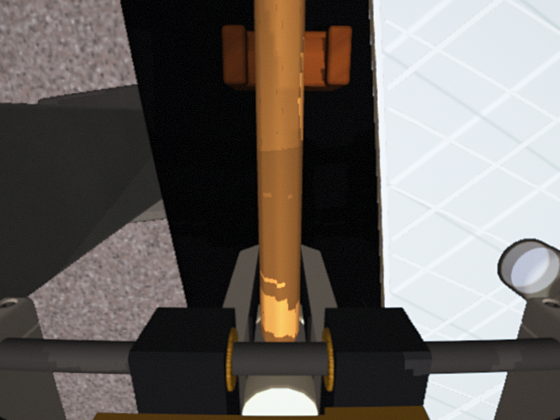

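The view matches the one at grasp, with the handle in the notch at (281,55). I'll set it down and open.

Request:
drive_tool(
  series=[
    [[0,0,0,0,0,0.04,0],[0,0,0,0,0,0.06,0],[0,0,0,0,0,0.06,0],[0,0,0,0,0,0.04,90],[0,0,0,0,0,0.04,90],[0,0,0,0,0,0.04,90],[0,0,0,0,0,0.04,90],[0,0,0,0,0,0.04,90],[0,0,0,0,0,0.04,90],[0,0,0,0,0,0.04,90],[0,0,0,0,0,0.04,90],[0,0,0,0,0,0.04,90],[0,0,0,0,0,0.04,90],[0,0,0,0,0,0.04,90]],
  ],
)

```text
time: 28.15
tool_pos: [0.4364, -0.0241, 0.0231]
ee_rot: [3.141, 0.0, 1.454]
wrist_force: [-0.6, 0.3, 0.3]
width: 0.0847
```

Request:
drive_tool(
  series=[
    [[0,0,0,0,0,-1,90],[0,0,0,0,0,-3,90],[0,0,0,0,0,-6,90],[0,0,0,0,0,-10,90],[0,0,0,0,0,-14,90],[0,0,0,0,0,-18,90],[0,0,0,-1,0,-20,90],[0,0,0,-4,0,-20,90],[0,0,0,-4,0,-20,90],[0,0,0,-4,0,-20,90],[0,0,0,-4,0,-20,90]],
  ],
)

```text
time: 29.25
tool_pos: [0.4314, -0.0631, 0.2228]
ee_rot: [-3.141, -0.0, 1.454]
wrist_force: [-0.4, -0.0, -0.1]
width: 0.0843
```

```bash
python3 go.py; python3 see.py 15 .0575
python3 - <<'E'
from h import *
np.set_printoptions(precision=4,suppress=True)
s=load("wrist15");P=cloud(s)
m=(P[...,2]>.078)&(P[...,2]<.095)&(abs(P[...,0]-.43)<.04)&(abs(P[...,1]+.08)<.04)
q=P[m];(cx,cy),r=cv2.minEnclosingCircle(np.argwhere(m)[:,::-1].astype(np.float32))
print("head",onz(s,(cx,cy),.084),q[:,2].mean(),q[:,2].std())
A=np.c_[q[:,:2],np.ones(len(q))];print("tilt",np.linalg.lstsq(A,q[:,2],rcond=None)[0])
hd=P[(P[...,2]>.05)&(P[...,2]<.062)&(P[...,1]>-.05)&(P[...,1]<.13)&(abs(P[...,0]-.445)<.03)]
print("handle top",np.polyfit(hd[:,1],hd[:,0],1),np.polyfit(hd[:,1],hd[:,2],1),hd[:,1].max())
w=load("side15");v=load("side0");d=cv2.absdiff(w["img"],v["img"]).max(2);
E
```

```text
t 29.25 [ 0.4314 -0.0631  0.2228] face 0.19952225366348175 [-3.1414 -0.0004  1.4542] [-0.4201 -0.0136 -0.0575] [-0.0703 -0.0333  0.0155] 0.08430087249699936
A [318.53912231 367.30085655] [ 0.44347092 -0.03923455  0.3380772 ]
B [370.48155168 353.12017409] [ 0.45639301 -0.03815694  0.33651867]
C [333.09806189 406.45878688] [ 0.46968241 -0.36785766  0.05780211]
D [382.49047891 392.9934838 ] [ 0.53740102 -0.35339452  0.05746526]
head [ 0.4298 -0.0777  0.084 ] 0.08384067401820544 0.0010411124673638903
tilt [-0.0011 -0.0237  0.0825]
handle top [0.1153 0.4389] [-0.0005  0.0535] 0.11618425777389675
```

View pics/wrist15.png

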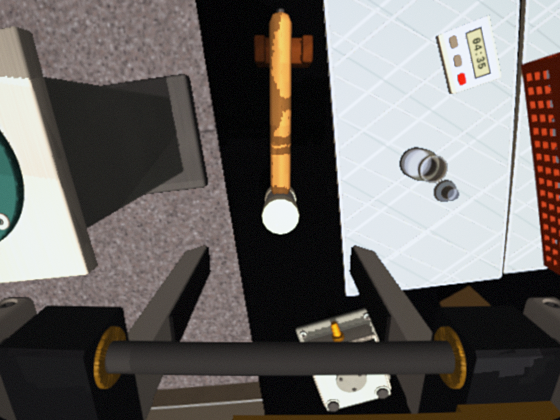

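View pics/side15.png

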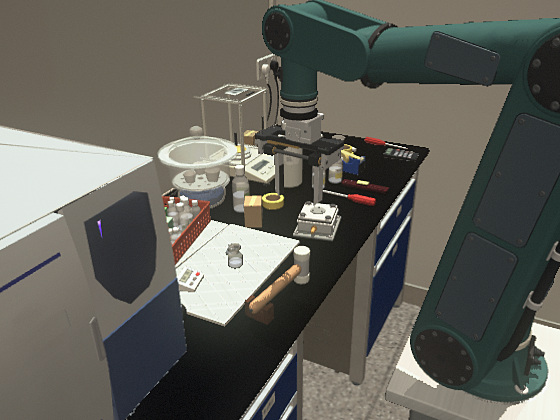

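The mallet stands upright at its starting place: head at (281,214) in the wrist view, handle level in the notch at (283,50). The gripper is clear, and the bystanders are where they were at the start (jar (234,253), timer (190,279), carton (254,208), screwdriver (360,199) in the side view). I'm handing in.

```bash
python3 -c "
from bench import robot
print(robot.close_job(), robot.get_obs()['time'])"
```

```text
the job is handed in; nothing more can be done
the job is handed in; nothing more can be done
```

I closed the pump with slow mallet pushes, crosswise: near pair A–D then B–C to about half-way, then the same order fully home. I handed the job in at about 29 s of the 59 s allowed; it gives no verdict.

- **Half-way stage:** A, B and D read 64.8–65.7 mm high by camera, about 6 mm deep. C was judged only from the mallet face's height when pushed (64.9 mm).
- **Pins home:** all four pin heads read 57.9–58.0 mm above the bench (home is 57.5 mm), about 13.5 mm deep. After the mallet was put back, C and D still read 57.5–57.8 mm; A and B were hidden then.
- **Cover tilt:** I didn't measure it directly. The pin heights imply at most about 0.08 rad, against the limit of 0.11.
- **Mallet:** it was released standing at its starting place, within 1–2 mm. The head's top is 84 mm up and the handle level, lying in the notch.
- **Surroundings:** the gripper is open and about 20 cm clear, with no outside force on the wrist. In the last pictures the bystanders I could see looked unmoved. I compared them by eye only, and the torch was never identified in any picture.

One check disagreed slightly: the depth fit of the mallet's top gave a slope of about 0.02 rad. That is within the camera's noise and the 0.12 rad limit.

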